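# Take the spent silencer off the vacuum unit

### The arm

A 6-joint arm with a two-finger parallel gripper is mounted at the origin on the work surface. World frame = base frame: x ahead of the robot, y to its left, z up, the work surface at z = 0. Lengths are in m, angles in degrees, forces in N, time in s.
With the tool pointing down it reaches from about 0.375 to 0.9 m from the base axis. Payload 3.1 kg.
Tool frame: the origin (TCP) lies on the centre line of the jaws, within the pads' length; the fingertips stand 25 mm ahead of it and the grasp point (between the pads) lies 6 mm ahead of it; z points along the fingers, y is the line along which they close (so a half turn about z gives the same grasp; the last joint's range is limited). The gripper opens to 87 mm and grips with 3 to 60 N. Pads are 19 mm wide; open, the fingers measure 117 mm over their backs; the gripper's body (75 mm by 190 mm) begins 51 mm behind the grasp point.
Start: joints at [-85.571, 30.224, 82.088, -0, 67.689, -10.227], TCP at [0.158, -0.605, 0.21] pointing down, gripper open.
Joint ranges: [-176.69, 176.69], [-43.24, 126.21], [12.49, 139.97], [-82, 262], [0, 151.66], [-163.58, 163.58]. Speed limits (degrees/s): [159.86, 159.86, 180, 180, 180, 180].

### API

Orientations are given as a 3x3 rotation matrix whose columns are the frame's x, y, z axes.
In Python, from rig import * gives the robot as it stands.
- The arm moves only by the tool step_arm, never from a script. Its argument "steps" is a list of rows, each a list of 7 numbers: the shift along the tool's x, y, z normalised to -1 to 1, where 1 is 0.3 m, then the turn, a rotation vector about the tool's x, y, z normalised to -1 to 1, where 1 is 45 degrees, then the gripper's target within -1 to 1 (shut at 1, half-way at 0, fully open at -1). A call has 1 to 8 rows; each row is the pose to reach, as a shift and turn from the pose commanded when the call began, along the tool's axes at that moment; what a row does not reach only later rows make up. A row lasts 1/12 s, in which the tool goes at most 41.7 mm and 7.16 degrees, less where a joint would pass 70% of its speed; a pose out of reach is approached as far as the arm can. A call with a number of a shift or a turn outside -1 to 1 is refused whole. A call with a gripper value outside its range is refused whole. The fingers move at their own pace and stop on an object; the grip force is fixed at half the most. Time passes only in rows, so rows that repeat a pose let the fingers close. It gives the time, the measured TCP pose, the force, the opening and the grip force at its end, in the units of the state.
- read_state(): the state, without advancing time (a new reading comes with each control period).
- capture(name): name is "scene" or "top"; returns a dict with "image" (384x512x3 uint8, red, green, blue), "vertical_fov" (degrees; the focal length in pixels is half the picture's height over the tangent of half this angle, whatever the lens; pixels are square), "cx", "cy" (the principal point, pixels), "world_from_camera" (4x4, takes a point from camera to world coordinates). Camera axes: x right, y down, z forward; pixel columns grow to the right and rows downward; lengths in m; the calibration is good to about 2 mm. A picture is of the moment at which its call begins. There is no depth.
- hand_in(): hands the job in; it is judged then, once.
The state is a dict: "time_s": time; "joint_positions": joint angles; "qvel": joint speeds; "tau": joint torques, N m; "position": TCP position; "tcp_rot": TCP orientation; "force": force on the tool from outside, world axes, zero at the start; "moment": the same for the moment, N m; "opening": opening from 0.0 (shut) to 1.0 (fully open); "grasp_force": force on a finger pad.
Only numpy, scipy, OpenCV 4.12 (cv2) and the standard library are available. Lean on these libraries where they do the work, as an engineer would, in place of code of your own. Each camera call takes 0.05 s, during which the arm holds its last target. There are 200 camera calls.

### The job

The exhaust silencer on the vacuum unit is spent. Pull back the sprung sleeve of the quick coupler it is plugged into until the silencer pops loose, draw the silencer out, and lay it down flat in the service tray without dropping it in. Leave the blanking plug locked in the other coupler, and do not disturb the other things on the bench.

Things in the scene. Friction and masses are not known exactly. Their poses are not given: they have to be found in the camera images.
- unit: Vacuum unit, fixed: aluminium block 240 mm wide, 108 mm tall, valves and regulator behind it (up to 116 mm). Origin on the bench under the middle of the block's front face, z up; -x points out of that face, the way both couplers look and plugs are drawn; y along the face. Two equal couplers, axes level, 78 mm above the bench, at y = +60 mm (a) and -60 mm (b); silencer in one, blanking plug in the other, either way round.
- mouth_a (a point): Centre of the mouth of coupler a, on its axis, 92 mm out from the block's face, axes as the unit's. Along a coupler from the face: hex nut 0-20 mm, slim body 30 mm in diameter, sleeve 46-92 mm when forward.
- mouth_b (a point): The same for coupler b.
- rib_a (a point): Point on coupler a's axis at the front of its sleeve's rib (55 mm from the face when forward); moves with the sleeve. The steel sleeve has at its rear a round rib 54 mm in diameter, 9 mm thick, flat in front, then a knurled barrel 38 mm in diameter, 37 mm long. The rib can be pushed back by something on either side of the barrel; from the rib to the thick part of the silencer 54 mm are free.
- rib_b (a point): The same for coupler b's sleeve.
- sleeve_a (a joint): Sleeve of coupler a, m: 0 forward (locked), slides straight back to the block (unit's +x), stop at 0.016. Spring: 6 N at first, 13 N at the stop. Beyond about 0.009 the plug is unlocked and the inner valve pushes it out some 16 mm; it stays hanging there, loose. The sleeve, let go, then stays about 0.004 back until the plug is drawn out, and springs forward.
- sleeve_b (a joint): The same for the sleeve of coupler b.
- silencer_mid (a point): Centre of the silencer's ribbed white barrel (46 mm in diameter, ends 38 mm either side), on its axis. Rigid, 165 mm long, 0.17 kg. +x runs along it to the plug's tip. From here towards the tip: dark hexagon 48 mm over flats at 38-48 mm, steel hexagon 27 mm at 48-60 mm, 20 mm steel plug to 121 mm; the other end is at 45 mm. Plugged in: 65 mm beyond the mouth, +x as the unit's +x.
- silencer_tip (a point): Tip of the silencer's steel plug, on its axis, 121 mm from silencer_mid; 56 mm inside the mouth when plugged in. Once loose, the silencer's barrel sags about 6 mm; lying flat, its axis is 24 to 28 mm above what it lies on.
- blank_mid (a point): Blanking plug in the other coupler, 93 mm long: same plug end and small hexagon, then a round steel knob 34 mm in diameter, 20 mm long. This point is on its axis, 7 mm from the knob's outer end, 30 mm beyond the mouth when locked in.
- tray: Service tray, white plastic, fixed: 170 mm (x) by 250 mm (y) outside, 30 mm tall, walls and floor 4 mm thick. Origin at the centre of its underside, on the bench, z up. The silencer fits in along y.
- well_plate_mid (a point): Centre of a loose white 24-well plate, 85 x 127 x 20 mm. Leave it.
- tip_box_mid (a point): Centre of a loose grey and white pipette tip box, 122 x 86 x 78 mm. Leave it.
- reagent_mid (a point): Middle of a loose amber glass bottle, 68 mm in diameter, 150 mm tall. Leave it.
Things that resemble listed ones, but are neither listed nor needed, are in the scene too. Leave any yellow look-alike of the part that bears silencer_mid alone.

How it is judged:
By the outcome, as a careful person would: the job done as asked, in the order asked, and still so for the second after the job is handed in, with the robot touching nothing.
It also fails if it takes over 48 s, if anything falls off the work surface, if the arm or the gripper's body presses on something with over 40 N, if the wrist force passes 120 N, or if a joint passes its speed limit or range.

## Working session

There is one attempt and no reset: what is moved stays moved. The work goes in short steps, Python scripts to look and compute and a tool call to move; the robot and the scene stay as the last step left them, time stands still between calls to the robot, and variables do not carry over. Pictures are saved under pics/ and viewed, at most 10 in all, crops included, and the job is handed in when it is done.

Besides the shell and the picture viewer there is one more tool, called after ">>>" as a command line: name --pt "numbers of a row" for each row, then --argument value for the rest. step_arm: Moves the arm, as the interface text tells. Scaled input: -1 to 1 covers 0.3 m each way for a shift and 45 degrees each way for a turn. Its arguments: {"type":"object","properties":{"steps":{"type":"array"}},"required":["steps"]}

```bash
mkdir -p pics; cat > h.py <<'E'
from rig import *
import numpy as np, cv2
def snap(n,f):
    c=capture(n); cv2.imwrite('pics/'+f,cv2.cvtColor(c['image'],cv2.COLOR_RGB2BGR)); return c
def foc(c): return c['image'].shape[0]/2/np.tan(np.radians(c['vertical_fov']/2))
def ray(c,u,v):
    T=np.array(c['world_from_camera']); f=foc(c)
    return T[:3,3], T[:3,:3]@np.array([(u-c['cx'])/f,(v-c['cy'])/f,1])
def onz(c,u,v,z):
    o,d=ray(c,u,v); return o+d*(z-o[2])/d[2]
def proj(c,p):
    T=np.array(c['world_from_camera']); q=T[:3,:3].T@(np.array(p)-T[:3,3]); f=foc(c)
    return (c['cx']+f*q[0]/q[2], c['cy']+f*q[1]/q[2])
def tri(c1,p1,c2,p2):
    o1,d1=ray(c1,*p1);o2,d2=ray(c2,*p2)
    s=np.linalg.lstsq(np.c_[d1,-d2],o2-o1,rcond=None)[0]
    a,b=o1+d1*s[0],o2+d2*s[1]; return (a+b)/2,np.linalg.norm(a-b)
E
python3 - <<'E'
from h import *
for n in('scene','top'):
    c=snap(n,n+'0.png'); print(n,c['vertical_fov'],c['cx'],c['cy']); print(np.round(c['world_from_camera'],3)); 
    import pickle; pickle.dump(c,open(n+'0.pkl','wb'))
    print([k for k in c])
s=read_state(); print(s['time_s'],s['position'],np.round(s['tcp_rot'],3))
E
```

```text
scene 55.7139350901378 258.45832089008803 188.73970575923607
[[-0.243  0.645 -0.724  1.2  ]
 [ 0.97   0.176 -0.168  0.125]
 [ 0.019 -0.744 -0.668  0.709]
 [ 0.     0.     0.     1.   ]]
['image', 'vertical_fov', 'cx', 'cy', 'world_from_camera']
top 49.85373896328395 261.9134793544827 194.77454887963174
[[ 2.00e-03 -9.93e-01  1.20e-01  3.73e-01]
 [-1.00e+00 -1.00e-03  8.00e-03 -3.70e-02]
 [-8.00e-03 -1.20e-01 -9.93e-01  1.32e+00]
 [ 0.00e+00  0.00e+00  0.00e+00  1.00e+00]]
['image', 'vertical_fov', 'cx', 'cy', 'world_from_camera']
0.1 [ 0.1580953  -0.60398152  0.20909418] [[ 0.967  0.253 -0.   ]
 [ 0.253 -0.967  0.002]
 [ 0.    -0.002 -1.   ]]
```

View pics/scene0.png

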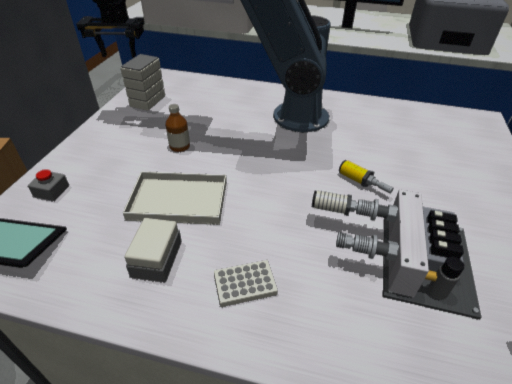

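View pics/top0.png

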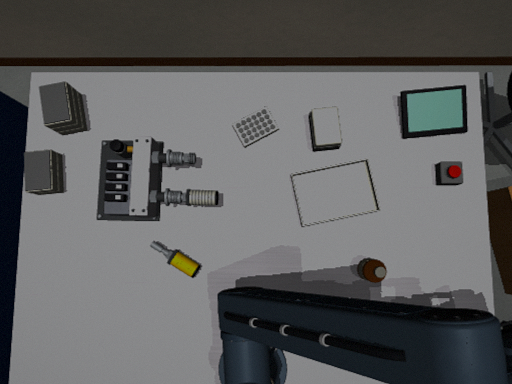

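The top view shows the white silencer at about (203,198) in the coupler nearer the robot, and the blank plug at (193,159). The tray is at (335,193), the plate at (256,126), the tip box at (325,128) and the bottle at (374,271). In the scene view the silencer is at (332,202). Two things could be taken for the silencer: the white one plugged in at top (203,198), and the yellow look-alike lying loose at (185,263). I choose the white one and will check it in a crop.

```bash
python3 - <<'E'
from h import *
import pickle
t=pickle.load(open('top0.pkl','rb'));s=pickle.load(open('scene0.pkl','rb'))
b=lambda c:cv2.cvtColor(c['image'],cv2.COLOR_RGB2BGR)
A=cv2.resize(b(t)[130:226,90:230],None,fx=4,fy=4,interpolation=cv2.INTER_CUBIC)
B=cv2.resize(b(s)[175:305,300:480],None,fx=4,fy=4,interpolation=cv2.INTER_CUBIC)[:520]
cv2.imwrite('pics/ctop.png',A);cv2.imwrite('pics/cscene.png',B)
for n,p in dict(tray=(335,193)).items(): print(n,onz(t,*p,0.0))
print('tray corners',[np.round(onz(t,*p,0.03),3) for p in ((290,175),(369,160),(379,210),(302,226))])
print('bottle',onz(t,374,271,.15),'tipbox',[np.round(onz(t,*p,.078),3) for p in((310,109),(338,107),(342,146),(312,150))],'yellow',onz(t,185,263,.025))
E
```

```text
tray [ 0.53946592 -0.26202643  0.        ]
tray corners [array([ 0.593, -0.116,  0.03 ]), array([ 0.641, -0.367,  0.03 ]), array([ 0.482, -0.393,  0.03 ]), array([ 0.432, -0.152,  0.03 ])]
bottle [ 0.30179494 -0.34066508  0.15      ] tipbox [array([ 0.792, -0.176,  0.078]), array([ 0.799, -0.263,  0.078]), array([ 0.675, -0.273,  0.078]), array([ 0.662, -0.181,  0.078])] yellow [0.31725339 0.21081858 0.025     ]
```

View pics/ctop.png

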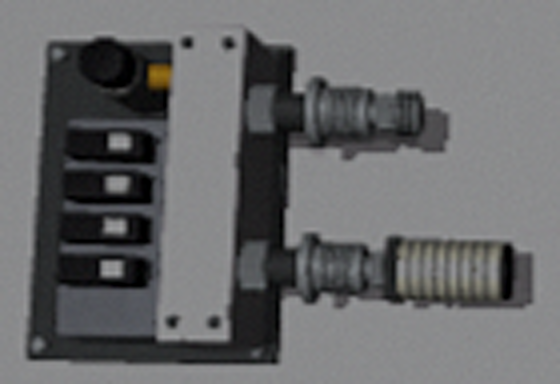

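View pics/cscene.png

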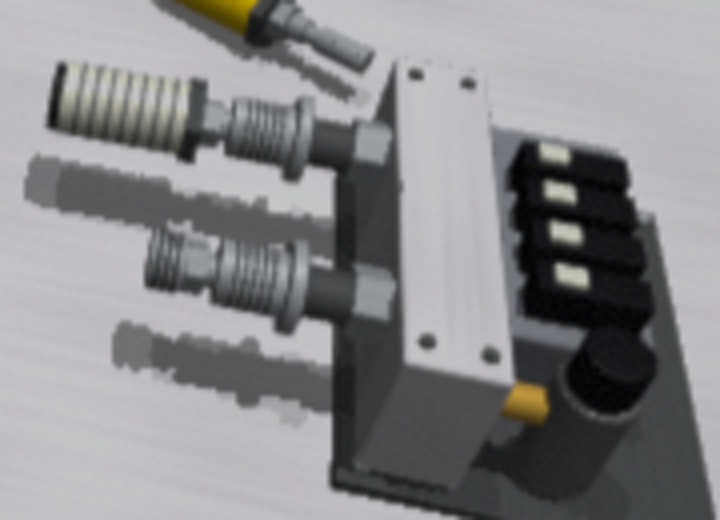

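The crop confirms the choice. The white ribbed silencer is plugged in the coupler nearer the robot (a), with its barrel spanning ctop (398–513, 270). The rib is at about (310,267), and the blank plug is in b at (410,115). The yellow one lies apart, unplugged.

```bash
python3 - <<'E'
from h import *
import pickle
t=pickle.load(open('top0.pkl','rb'));s=pickle.load(open('scene0.pkl','rb'))
T=lambda u,v:((u+.5)/4-.5+90,(v+.5)/4-.5+130)
S=lambda u,v:((u+.5)/4-.5+300,(v+.5)/4-.5+175)
f=[onz(t,*T(*p),.108) for p in((247,28),(230,342))]
m=(f[0]+f[1])/2; d=f[0]-f[1]; print('block',f,np.linalg.norm(d),m)
uy=-d/np.linalg.norm(d); ux=np.array([uy[1],-uy[0],0]); print('ux',ux,np.degrees(np.arctan2(ux[1],ux[0])))
for n,p in dict(nut=(257,266),ribfront=(318,267),barrel0=(398,268),barrel1=(502,272),end=(513,273),b_nut=(260,108),b_rib=(324,111),b_end=(422,116)).items():
    q=onz(t,*T(*p),.078); r=q-m; print(n,np.round(q,4),'unit',np.round([r@ux,r@uy],4))
for n,a,b in(('end',(513,273),(60,96)),('darkhex',(398,268),(188,119)),('rib',(310,267),(300,138)),('bend',(422,116),(160,260))):
    print(n,tri(t,T(*a),s,S(*b)))
E
```

```text
block [array([0.69658031, 0.30546446, 0.108     ]), array([0.45977996, 0.309933  , 0.108     ])] 0.23684250409900545 [0.57818013 0.30769873 0.108     ]
ux [0.01886715 0.999822   0.        ] 88.91892773916385
nut [0.5196 0.3001 0.078 ] unit [-0.0088  0.0584]
ribfront [0.5189 0.2537 0.078 ] unit [-0.0551  0.0582]
barrel0 [0.5182 0.193  0.078 ] unit [-0.1158  0.0578]
barrel1 [0.5152 0.1141 0.078 ] unit [-0.1948  0.0593]
end [0.5145 0.1057 0.078 ] unit [-0.2032  0.0599]
b_nut [0.6417 0.3018 0.078 ] unit [-0.0047 -0.0636]
b_rib [0.6393 0.2526 0.078 ] unit [-0.054  -0.0622]
b_end [0.6355 0.1772 0.078 ] unit [-0.1293 -0.0597]
end (array([0.51432001, 0.10920306, 0.07649734]), np.float64(0.0066467492913253115))
darkhex (array([0.51789928, 0.19240934, 0.08070453]), np.float64(9.742374067757443e-05))
rib (array([0.5184335 , 0.25938382, 0.08214909]), np.float64(0.001177797333678964))
bend (array([0.63538298, 0.18118114, 0.07770708]), np.float64(0.007669336368300387))
```

```bash
cat >> h.py <<'E'
from scipy.spatial.transform import Rotation as R
def down(yaw):
    a=np.radians(yaw); x=np.array([np.cos(a),np.sin(a),0]); z=np.array([0,0,-1.]); return np.c_[x,np.cross(z,x),z]
def plan(p,yaw,p0=None,R0=None,tilt=0):
    "numbers for target TCP p, yaw of tool x; tilt about tool y, degrees"
    s=read_state(); p0=np.array(s['position'] if p0 is None else p0); R0=np.array(s['tcp_rot']) if R0 is None else R0
    d=R0.T@(np.array(p)-p0); Rt=down(yaw)@R.from_euler('y',tilt,degrees=True).as_matrix()
    w=np.degrees(R.from_matrix(R0.T@Rt).as_rotvec())
    print('shift',np.round(d/.3,3),'turn',np.round(w/45,3),'rows',round(max(np.linalg.norm(d)/.0417,np.linalg.norm(w)/7.16),1))
E
python3 - <<'E'
from h import *
p0=(.158,-.605,.21); R0=down(14.66)
plan((.36,-.36,.26),50,p0,R0)
plan((.55,-.10,.25),88.4,(.36,-.36,.26),down(50))
plan((.53,.15,.20),88.4,(.55,-.10,.25),down(88.4))
E
```

```text
shift [ 0.858 -0.62  -0.167] turn [ 0.     0.    -0.785] rows 7.7
shift [ 1.071 -0.072  0.033] turn [ 0.     0.    -0.853] rows 7.7
shift [ 0.831 -0.09   0.167] turn [0. 0. 0.] rows 6.1
```

>>> step_arm --pt "0.86 -0.62 -0.17 0 0 -0.78 0" --pt "0.86 -0.62 -0.17 0 0 -0.78 0" --pt "0.86 -0.62 -0.17 0 0 -0.78 0" --pt "0.86 -0.62 -0.17 0 0 -0.78 0" --pt "0.86 -0.62 -0.17 0 0 -0.78 0" --pt "0.86 -0.62 -0.17 0 0 -0.78 0" --pt "0.86 -0.62 -0.17 0 0 -0.78 0" --pt "0.86 -0.62 -0.17 0 0 -0.78 0"

```text
time_s: 0.77
position: [0.362, -0.3563, 0.2612]
tcp_rot: [[0.645, 0.764, 0.0], [0.764, -0.645, 0.001], [0.001, -0.001, -1.0]]
force: [-0.0, -0.9, 0.3]
opening: 0.526
grasp_force: 0.0
```

>>> step_arm --pt "1 -0.07 0.03 0 0 -0.85 0" --pt "1 -0.07 0.03 0 0 -0.85 0" --pt "1 -0.07 0.03 0 0 -0.85 0" --pt "1 -0.07 0.03 0 0 -0.85 0" --pt "1 -0.07 0.03 0 0 -0.85 0" --pt "1 -0.07 0.03 0 0 -0.85 0" --pt "1 -0.07 0.03 0 0 -0.85 0" --pt "1 -0.07 0.03 0 0 -0.85 0"

```text
time_s: 1.43
position: [0.541, -0.1117, 0.2515]
tcp_rot: [[0.03, 1.0, 0.001], [1.0, -0.03, 0.003], [0.003, 0.001, -1.0]]
force: [0.1, -0.4, -1.1]
opening: 0.501
grasp_force: 0.0
```

```bash
python3 - <<'E'
from h import *
s=read_state(); print(s['time_s'],s['position'],np.round(s['tcp_rot'],3),s['opening'],s['joint_positions'])
plan((.518,.10,.18),88.4)
E
```

```text
1.4333 [ 0.54096021 -0.11170008  0.25149976] [[ 0.03   1.     0.001]
 [ 1.    -0.03   0.003]
 [ 0.003  0.001 -1.   ]] 0.5014541408250631 [-23.35825886  21.84312871  89.78228356   0.18098515  68.36436563
 -21.71500279]
shift [ 0.702 -0.098  0.24 ] turn [ 0.002 -0.003 -0.002] rows 5.4
```

>>> step_arm --pt "1 -0.1 0.2 0 0 0 0" --pt "1 -0.1 0.2 0 0 0 0" --pt "1 -0.1 0.2 0 0 0 0" --pt "1 -0.1 0.2 0 0 0 0" --pt "1 -0.1 0.2 0 0 0 0" --pt "1 -0.1 0.2 0 0 0 0" --pt "1 -0.1 0.2 0 0 0 0" --pt "1 -0.1 0.2 0 0 0 0"

```text
time_s: 2.1
position: [0.5169, 0.188, 0.1905]
tcp_rot: [[0.032, 0.999, -0.003], [0.999, -0.032, 0.001], [0.001, -0.003, -1.0]]
force: [0.2, -1.1, -0.1]
opening: 0.502
grasp_force: 0.0
```

```bash
python3 - <<'E'
from h import *
s=read_state(); print(s['time_s'],s['position'],s['opening'])
plan((.5183,.233,.15),88.4)
E
```

```text
2.1 [0.51686373 0.18803231 0.19054638] 0.501577093825083
shift [0.15  0.    0.135] turn [-0.004 -0.002 -0.005] rows 1.5
```

>>> step_arm --pt "0.15 0 0.13 0 0 0 -0.3" --pt "0.15 0 0.13 0 0 0 -0.3" --pt "0.15 0 0.13 0 0 0 -0.3" --pt "0.15 0 0.13 0 0 0 -0.3"

```text
time_s: 2.43
position: [0.5196, 0.2286, 0.1519]
tcp_rot: [[0.033, 0.999, -0.003], [0.999, -0.033, -0.001], [-0.002, -0.003, -1.0]]
force: [0.4, -0.6, -0.3]
opening: 0.641
grasp_force: 0.0
```

```bash
python3 - <<'E'
from h import *
s=read_state(); print(s['time_s'],s['position'],s['opening'])
c=capture('scene'); t=capture('top')
b=lambda c:cv2.cvtColor(c['image'],cv2.COLOR_RGB2BGR)
A=cv2.resize(b(t)[150:240,120:240],None,fx=4,fy=4,interpolation=cv2.INTER_CUBIC)
B=cv2.resize(b(c)[140:250,300:400],None,fx=4,fy=4,interpolation=cv2.INTER_CUBIC)
o=np.zeros((440,800,3),np.uint8); o[:360,:400]=A[:,:400]; o[:,400:800]=B
cv2.imwrite('pics/m1.png',o); plan((.5183,.233,.08),88.4)
E
```

```text
2.4333 [0.51959527 0.22862857 0.1518866 ] 0.6406258231786398
shift [ 0.017 -0.01   0.244] turn [ 0.001  0.001 -0.01 ] rows 1.8
```

View pics/m1.png

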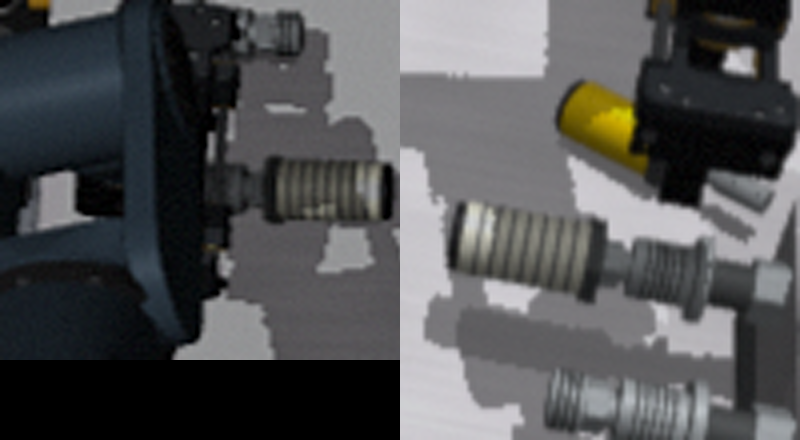

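The composite shows the gripper above the sleeve of coupler a. In the right panel the sleeve barrel is at (670,275) and its rib at (705,285), both undisturbed. The fingers line up with the sleeve, so I am lowering.

>>> step_arm --pt "0.01 -0.01 0.07 0 0 0 -0.3" --pt "0.01 -0.01 0.12 0 0 0 -0.3" --pt "0.01 -0.01 0.18 0 0 0 -0.3" --pt "0.01 -0.01 0.24 0 0 0 -0.3" --pt "0.01 -0.01 0.24 0 0 0 -0.3"

```text
time_s: 2.95
position: [0.5163, 0.23, 0.0792]
tcp_rot: [[0.037, 0.999, -0.005], [0.999, -0.037, -0.001], [-0.002, -0.004, -1.0]]
force: [-0.9, 0.4, -0.7]
opening: 0.651
grasp_force: 0.0
```

>>> step_arm --pt "0 0 0 0 0 0 0" --pt "0 0 0 0 0 0 0" --pt "0 0 0 0 0 0 0"

```text
time_s: 3.2
position: [0.519, 0.2318, 0.0826]
tcp_rot: [[0.036, 0.999, 0.003], [0.999, -0.036, 0.001], [0.001, 0.003, -1.0]]
force: [0.3, -0.8, -0.4]
opening: 0.53
grasp_force: 0.0
```

>>> step_arm --pt "0.02 0 0 0 0 0 0" --pt "0.035 0 0 0 0 0 0" --pt "0.05 0 0 0 0 0 0" --pt "0.055 0 0 0 0 0 0" --pt "0.06 0 0 0 0 0 0" --pt "0.06 0 0 0 0 0 0"

```text
time_s: 3.7
position: [0.5182, 0.2505, 0.0811]
tcp_rot: [[0.034, 0.999, 0.0], [0.999, -0.034, -0.0], [0.0, 0.0, -1.0]]
force: [-0.2, -0.4, 1.9]
opening: 0.505
grasp_force: 0.9
```

>>> step_arm --pt "0.01 0 0 0 0 0 0" --pt "0.015 0 0 0 0 0 0" --pt "0.02 0 0 0 0 0 0" --pt "0.02 0 0 0 0 0 0"

```text
time_s: 4.03
position: [0.5184, 0.256, 0.081]
tcp_rot: [[0.035, 0.999, -0.0], [0.999, -0.035, -0.0], [-0.0, -0.0, -1.0]]
force: [-0.3, -0.7, 1.6]
opening: 0.502
grasp_force: 1.6
```

```bash
python3 - <<'E'
from h import *
s=read_state(); print(s['time_s'],s['position'],s['opening'],s['force'],s['moment'],s['grasp_force'])
c=capture('scene'); t=capture('top')
b=lambda c:cv2.cvtColor(c['image'],cv2.COLOR_RGB2BGR)
A=cv2.resize(b(t)[150:240,120:240],None,fx=4,fy=4,interpolation=cv2.INTER_CUBIC)
B=cv2.resize(b(c)[140:250,310:410],None,fx=4,fy=4,interpolation=cv2.INTER_CUBIC)
o=np.zeros((440,800,3),np.uint8); o[:360,:400]=A[:,80:480]; o[:,400:800]=B
cv2.imwrite('pics/m2.png',o)
E
```

```text
4.0333 [0.51842081 0.25602667 0.08099321] 0.5016742600175583 [-0.28496911 -0.73525894  1.60057538] [-0.331579   -0.05064892 -0.00798988] 1.610473170876503
```

View pics/m2.png

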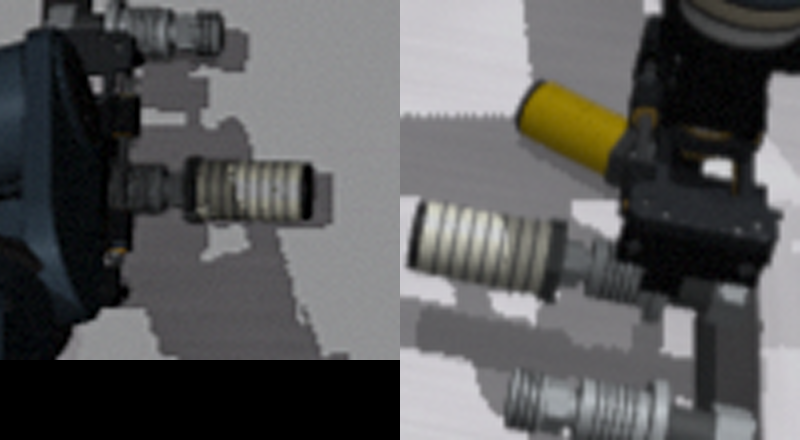

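The composite shows the gripper over the sleeve. The silencer has not moved yet, with its outer end at (413,235) in the right panel and (313,190) in the left. The rib near (660,278) is hidden by the finger, so I will compare projections.

```bash
python3 - <<'E'
from h import *
import pickle
c=pickle.load(open('scene0.pkl','rb'));t=pickle.load(open('top0.pkl','rb'))
s=read_state(); p=np.array(s['position']); Rt=np.array(s['tcp_rot'])
f=lambda q:tuple(np.round([(q[0]-310)*4+400,(q[1]-140)*4]))
g=lambda q:tuple(np.round([(q[0]-140)*4,(q[1]-150)*4]))
for n,d in dict(tip_c=(0,.022,.025),tip_lead=(.0095,.022,.025),tip_trail=(-.0095,.022,.025),tip_back=(0,.037,.025)).items(): print(n,f(proj(c,p+Rt@np.array(d))),g(proj(t,p+Rt@np.array(d))))
for n,y in dict(ribfront=-.055,ribback=-.046,mouth=-.092,nut=-.02,end=-.202).items():
    q=np.array([.5196,.3077,.078])+np.array([.028,.9996,0])*y; print(n,f(proj(c,q)),f(proj(c,q+[0,0,.027])),g(proj(t,q)))
E
```

```text
tip_c (np.float64(640.0), np.float64(330.0)) (np.float64(122.0), np.float64(161.0))
tip_lead (np.float64(656.0), np.float64(333.0)) (np.float64(110.0), np.float64(161.0))
tip_trail (np.float64(625.0), np.float64(327.0)) (np.float64(134.0), np.float64(162.0))
tip_back (np.float64(639.0), np.float64(347.0)) (np.float64(123.0), np.float64(142.0))
ribfront (np.float64(645.0), np.float64(279.0)) (np.float64(655.0), np.float64(247.0)) (np.float64(118.0), np.float64(187.0))
ribback (np.float64(660.0), np.float64(282.0)) (np.float64(670.0), np.float64(250.0)) (np.float64(106.0), np.float64(186.0))
mouth (np.float64(584.0), np.float64(267.0)) (np.float64(593.0), np.float64(235.0)) (np.float64(166.0), np.float64(188.0))
nut (np.float64(703.0), np.float64(291.0)) (np.float64(715.0), np.float64(259.0)) (np.float64(72.0), np.float64(185.0))
end (np.float64(408.0), np.float64(231.0)) (np.float64(413.0), np.float64(200.0)) (np.float64(311.0), np.float64(192.0))
```

>>> step_arm --pt "0.007 0 0 0 0 0 0" --pt "0.013 0 0 0 0 0 0" --pt "0.013 0 0 0 0 0 0" --pt "0.013 0 0 0 0 0 0"

```text
time_s: 4.47
position: [0.5186, 0.2601, 0.0809]
tcp_rot: [[0.035, 0.999, -0.0], [0.999, -0.035, 0.0], [0.0, -0.0, -1.0]]
force: [-0.7, -2.4, 2.3]
opening: 0.499
grasp_force: 1.7
```

>>> step_arm --pt "0.005 0 0 0 0 0 0" --pt "0.01 0 0 0 0 0 0" --pt "0.01 0 0 0 0 0 0"

```text
time_s: 4.72
position: [0.5187, 0.2632, 0.0809]
tcp_rot: [[0.035, 0.999, -0.0], [0.999, -0.035, 0.0], [0.0, -0.0, -1.0]]
force: [1.1, -2.5, 1.7]
opening: 0.496
grasp_force: 1.7
```

```bash
python3 - <<'E'
from h import *
import pickle
t0=pickle.load(open('top0.pkl','rb'));t=capture('top')
for c in(t0,t): print(c['image'][194:203,180:228].mean((0,2)).astype(int))
c=capture('scene'); b=lambda c:cv2.cvtColor(c['image'],cv2.COLOR_RGB2BGR)
c0=pickle.load(open('scene0.pkl','rb'))
o=np.hstack([cv2.resize(b(k)[180:230,300:400],None,fx=4,fy=4,interpolation=cv2.INTER_CUBIC) for k in(c0,c)])
o2=np.hstack([cv2.resize(b(k)[170:225,120:220],None,fx=4,fy=4,interpolation=cv2.INTER_CUBIC) for k in(t0,t)])
cv2.imwrite('pics/m3.png',np.vstack([o,o2]))
s=read_state(); print(s['force'],s['moment'],s['position'])
E
```

```text
[ 53  59  82  83  86  67  42  35  27  99 135 106 100 127 115  96 121 123
  91 114 131  95 111 137  97 106 135 104  97 128 114  95 122 139 101  37
   8   1  47  75  79  77  73 119 141 140 139 138]
[ 38  40  52  53  54  41  24  20  17  65  86  62  58  77  67  63  91 105
  90 120 137  99 117 143 100 111 140 109 100 132 119  99 128 144 105  38
   9   1  49  78  82  81  77 124 147 145 144 144]
[-0.35180236 -1.68866873  2.05966031] [-0.34043436 -0.02408801  0.00962652] [0.51866705 0.26317533 0.08093549]
```

View pics/m3.png

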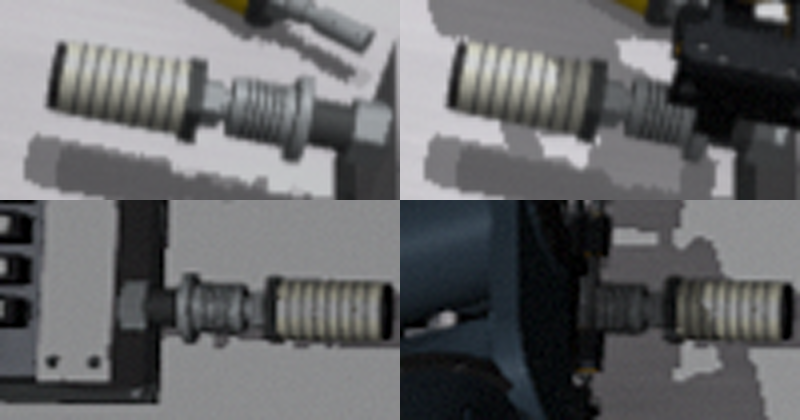

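Top-left and top-right panels: the silencer is unmoved. Its cap is at (455,75) against (55,75) before. The rib bottom is still at about (690,145), so the sleeve does not seem to have moved. I need an enlarged, brightened view.

```bash
python3 - <<'E'
from h import *
import pickle
c=capture('scene'); c0=pickle.load(open('scene0.pkl','rb'))
b=lambda c:cv2.cvtColor(c['image'],cv2.COLOR_RGB2BGR)
o=np.hstack([cv2.resize(b(k)[175:230,350:400],None,fx=8,fy=8,interpolation=cv2.INTER_CUBIC) for k in(c0,c)])
o=(255*(o/255.)**.45).astype(np.uint8)
cv2.imwrite('pics/m4.png',o)
s=read_state();p=np.array(s['position']);Rt=np.array(s['tcp_rot'])
for n,d in dict(tip_lead=(.0095,.022,.025),tip_trail=(-.0095,.022,.025),tipback_lead=(.0095,.037,.025),tipback_trail=(-.0095,.037,.025),body=(-.0375,.095,-.045),body2=(.0375,.095,-.045)).items():
    q=proj(c,p+Rt@np.array(d)); print(n,np.round([(q[0]-350)*8+400,(q[1]-175)*8]))
E
```

```text
tip_lead [616. 392.]
tip_trail [553. 378.]
tipback_lead [614. 427.]
tipback_trail [550. 413.]
body [490. 370.]
body2 [772. 430.]
```

View pics/m4.png

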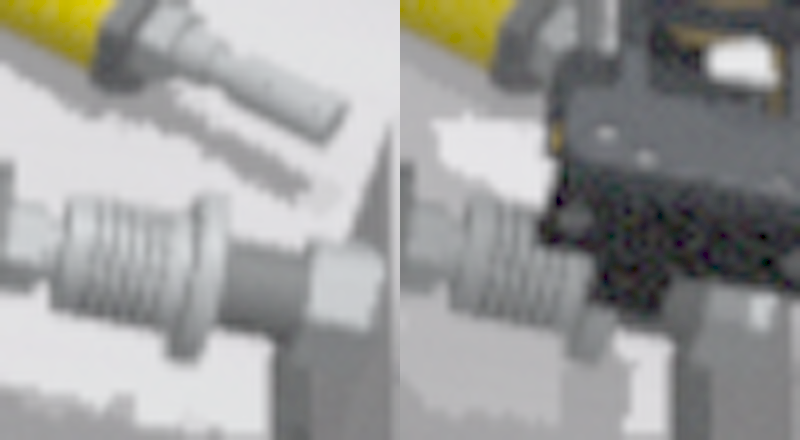

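```bash
python3 - <<'E'
from h import *
import pickle
c=pickle.load(open('scene0.pkl','rb'));t=pickle.load(open('top0.pkl','rb'))
p=np.array([.5196,.2286,.1519]);Rt=down(88.2)
for n,d in dict(tip=(0,.028,.025),tipback=(0,.043,.025),tipfar=(0,-.028,.025)).items():
    q=proj(c,p+Rt@np.array(d)); print(n,np.round([(q[0]-300)*4+400,(q[1]-140)*4]))
# start picture: TCP (.158,-.604,.209), fully open
p=np.array([.158,-.604,.209]);Rt=down(14.66)
for n,d in dict(tcp=(0,0,0),t1=(0,.05,.025),t2=(0,-.05,.025)).items():
    print(n,np.round(proj(c,p+Rt@np.array(d))),np.round(proj(t,p+Rt@np.array(d))))
s=read_state();p=np.array(s['position']);print(p,s['joint_positions'],s['opening'])
for n,d in dict(tip1=(0,.022,.025),tip1b=(0,.037,.025),far=(0,-.022,.025),farb=(0,-.037,.025),fartcp=(0,-.03,0)).items():
    q=proj(c,p+np.array(s['tcp_rot'])@np.array(d)); print(n,np.round([(q[0]-350)*8+400,(q[1]-175)*8]))
E
```

```text
tip [659. 246.]
tipback [657. 264.]
tipfar [665. 185.]
tcp [120.  60.] [483. 329.]
t1 [106.  67.] [496. 322.]
t2 [136.  68.] [460. 332.]
[0.51866573 0.26313626 0.08094761] [1.58896603e+01 3.69386672e+01 9.46041118e+01 1.89626713e-02
 4.84530566e+01 1.78741448e+01] 0.4973971837065191
tip1 [584. 385.]
tip1b [582. 420.]
far [591. 287.]
farb [593. 255.]
fartcp [611. 213.]
```

m4 (8x scene crop): the rib bottom is at (590,335) on the right against (185,335) on the left, so the sleeve has moved 1–2 mm at most. The black finger ends at about (640,320), some 25 mm higher than I expected. I'll lift, move back, and feel for the barrel by closing on it.

>>> step_arm --pt "0 0 -0.07 0 0 0 -0.3" --pt "0 0 -0.13 0 0 0 -0.3" --pt "-0.06 0 -0.13 0 0 0 -0.3" --pt "-0.1 0 -0.13 0 0 0 -0.3" --pt "-0.1 0 -0.05 0 0 0 -0.3" --pt "-0.1 0 0 0 0 0 -0.3" --pt "-0.1 0 0 0 0 0 -0.3"

```text
time_s: 5.45
position: [0.515, 0.232, 0.0778]
tcp_rot: [[0.036, 0.999, -0.007], [0.999, -0.036, -0.001], [-0.001, -0.007, -1.0]]
force: [-0.7, 0.5, -0.7]
opening: 0.652
grasp_force: 0.0
```

>>> step_arm --pt "0 0 0 0 0 0 0.4" --pt "0 0 0 0 0 0 0.4" --pt "0 0 0 0 0 0 0.4" --pt "0 0 0 0 0 0 0.4"

```text
time_s: 5.78
position: [0.5183, 0.2333, 0.0817]
tcp_rot: [[0.035, 0.999, 0.002], [0.999, -0.035, 0.001], [0.001, 0.002, -1.0]]
force: [0.4, -0.3, 0.6]
opening: 0.433
grasp_force: 0.0
```

>>> step_arm --pt "0 0 0 0 0 0 0.4" --pt "0 0 0 0 0 0 0.4" --pt "0 0 0 0 0 0 0.4"

```text
time_s: 6.03
position: [0.5178, 0.2331, 0.0813]
tcp_rot: [[0.035, 0.999, 0.001], [0.999, -0.035, 0.0], [0.0, 0.001, -1.0]]
force: [1.5, 0.2, 0.1]
opening: 0.31
grasp_force: 0.0
```

```bash
python3 - <<'E'
from h import *
import pickle
c=capture('scene');t=capture('top')
print('base',proj(c,(0,0,0)),proj(t,(0,0,0)),proj(t,(0,0,.1)))
s=read_state();p=np.array(s['position']);Rt=np.array(s['tcp_rot']);print(p,s['opening'])
for n,d in dict(tcp=(0,0,0),tip=(0,.013,.025),body=(0,0,-.045),bodyE=(0,.095,-.045),bodyF=(0,-.095,-.045)).items(): print(n,np.round(proj(c,p+Rt@np.array(d))),np.round(proj(t,p+Rt@np.array(d))))
b=lambda c:cv2.cvtColor(c['image'],cv2.COLOR_RGB2BGR)
A=cv2.resize(b(c)[60:260,270:470],None,fx=2,fy=2,interpolation=cv2.INTER_CUBIC)
B=cv2.resize(b(t)[130:330,100:300],None,fx=2,fy=2,interpolation=cv2.INTER_CUBIC)
o=np.hstack([A,B]); cv2.imwrite('pics/m5.png',(255*(o/255.)**.6).astype(np.uint8))
E
```

```text
base (np.float64(300.2361312954904), np.float64(117.06340678544794)) (np.float64(252.78411377133574), np.float64(367.66402671467876)) (np.float64(251.73999642600972), np.float64(378.1155558158987))
[0.51772756 0.23305054 0.08115662] 0.3047082368369886
tcp [363. 207.] [176. 197.]
tip [361. 218.] [178. 193.]
body [367. 194.] [172. 195.]
bodyE [365. 222.] [174. 163.]
bodyF [370. 170.] [170. 228.]
```

View pics/m5.png

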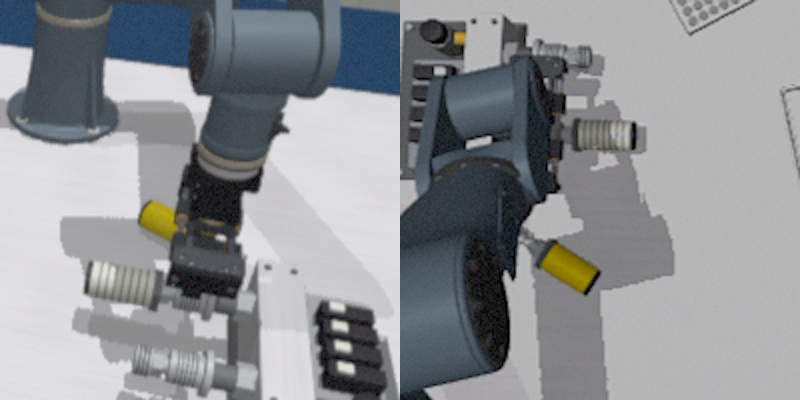

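m5: the left panel shows the gripper body over coupler a, with the finger ends at about (190,295) where I expected about (182,318). The right panel shows it centred on the coupler in x and y. The fingers closed to 27 mm without touching the barrel, so they sit about 3 cm higher than reported. I'll open and go lower in small steps, watching the force.

>>> step_arm --pt "0 0 0 0 0 0 -0.3" --pt "0 0 0 0 0 0 -0.3" --pt "0 0 0 0 0 0 -0.3" --pt "0 0 0 0 0 0 -0.3" --pt "0 0 0 0 0 0 -0.3" --pt "0 0 0 0 0 0 -0.3" --pt "0 0 0 0 0 0 -0.3"

```text
time_s: 6.72
position: [0.5176, 0.233, 0.0809]
tcp_rot: [[0.035, 0.999, -0.0], [0.999, -0.035, -0.0], [-0.0, -0.0, -1.0]]
force: [-0.1, -0.5, -0.1]
opening: 0.639
grasp_force: 0.0
```

>>> step_arm --pt "0 0 0.015 0 0 0 -0.3" --pt "0 0 0.03 0 0 0 -0.3" --pt "0 0 0.04 0 0 0 -0.3" --pt "0 0 0.05 0 0 0 -0.3" --pt "0 0 0.05 0 0 0 -0.3" --pt "0 0 0.05 0 0 0 -0.3"

```text
time_s: 7.22
position: [0.5174, 0.2329, 0.0655]
tcp_rot: [[0.035, 0.999, -0.001], [0.999, -0.035, -0.0], [-0.0, -0.001, -1.0]]
force: [-0.4, -0.4, 0.2]
opening: 0.653
grasp_force: 0.0
```

>>> step_arm --pt "0 0 0.015 0 0 0 -0.3" --pt "0 0 0.03 0 0 0 -0.3" --pt "0 0 0.03 0 0 0 -0.3" --pt "0 0 0.03 0 0 0 0.25" --pt "0 0 0.03 0 0 0 0.25" --pt "0 0 0.03 0 0 0 0.25" --pt "0 0 0.03 0 0 0 0.25" --pt "0 0 0.03 0 0 0 0.25"

```text
time_s: 7.88
position: [0.518, 0.233, 0.0571]
tcp_rot: [[0.034, 0.999, 0.001], [0.999, -0.034, 0.0], [0.0, 0.001, -1.0]]
force: [0.1, -0.4, -0.0]
opening: 0.43
grasp_force: 30.0
```

>>> step_arm --pt "0 0 0 0 0 0 0.25" --pt "0 0 0 0 0 0 0.25" --pt "0 0 0 0 0 0 0.25"

```text
time_s: 8.13
position: [0.518, 0.233, 0.0571]
tcp_rot: [[0.035, 0.999, 0.001], [0.999, -0.035, 0.0], [0.0, 0.001, -1.0]]
force: [0.9, -0.0, -0.1]
opening: 0.428
grasp_force: 30.0
```

The gripper is on the knurled barrel: opening 0.428, which is 37 mm, with 30 N of grip and almost no side force. I am pulling the sleeve back now.

>>> step_arm --pt "0.01 0 0 0 0 0 0.25" --pt "0.02 0 0 0 0 0 0.25" --pt "0.03 0 0 0 0 0 0.25" --pt "0.04 0 0 0 0 0 0.25" --pt "0.045 0 0 0 0 0 0.25" --pt "0.045 0 0 0 0 0 0.25"

```text
time_s: 8.63
position: [0.5182, 0.2439, 0.0571]
tcp_rot: [[0.033, 0.999, -0.001], [0.999, -0.033, -0.005], [-0.005, -0.001, -1.0]]
force: [1.3, -9.2, 2.3]
opening: 0.43
grasp_force: 30.0
```

```bash
python3 - <<'E'
from h import *
t=capture('top'); s=read_state(); print(s['position'],s['force'],s['opening'])
print(t['image'][194:203,180:236].mean((0,2)).astype(int))
E
```

```text
[0.51814728 0.24390691 0.05707674] [ 1.32260363 -9.11112619  3.4311625 ] 0.4312990094018888
[ 28  45  61  62  59  58  59  54  52  53  46  28  19  20  50  78  72  54
  70  78  53  78 117  94 113 142 110 103 133 118  97 127 125  97 124 134
 100 119 143 129  70  10  10  63  83  80  79  83 127 147 145 144 144 145
 144 144]
```

The sleeve is back with a 9 N spring force, and the silencer's cap moved about 5 px (15 mm) outward, so it has popped loose. Releasing the sleeve and lifting.

>>> step_arm --pt "0 0 0 0 0 0 -0.5" --pt "0 0 0 0 0 0 -0.5" --pt "0 0 0 0 0 0 -0.5" --pt "0 0 0 0 0 0 -0.5" --pt "0 0 -0.08 0 0 0 -0.5" --pt "0 0 -0.16 0 0 0 -0.5" --pt "0 0 -0.23 0 0 0 -0.5" --pt "0 0 -0.23 0 0 0 -0.5"

```text
time_s: 9.35
position: [0.5208, 0.2478, 0.1299]
tcp_rot: [[0.034, 0.999, 0.008], [0.999, -0.034, 0.002], [0.003, 0.008, -1.0]]
force: [1.0, 0.0, 0.6]
opening: 0.744
grasp_force: 0.0
```

```bash
python3 - <<'E'
from h import *
t=capture('top'); s=read_state(); print(s['time_s'],s['position'],s['force'],s['opening'])
im=t['image'].astype(int)
print(im[194:203,180:236].mean((0,2)).astype(int))
for z in(.078,.072):
  for v in(198,):
    print([np.round(onz(t,u,v,z),4) for u in(191.5,221)])
print(im[185:212,205:216].mean((1,2)).astype(int))
plan((.515,.135,.127),88.4)
E
```

```text
9.4 [0.51968402 0.24738904 0.12813978] [-0.51346965 -0.16633409  0.30528438] 0.7488952825681657
[ 24  46  62  63  60  60  60  54  53  54  47  30  22  19  51  82  78  57
  72  80  55  68  95  74 111 143 112 105 136 120  98 129 127 100 125 136
  99 121 146 131  70   9   9  64  85  81  80  85 130 149 146 147 146 147
 147 146]
[array([0.514 , 0.1857, 0.078 ]), array([0.5141, 0.0962, 0.078 ])]
[array([0.5147, 0.1867, 0.072 ]), array([0.5148, 0.0969, 0.072 ])]
[133 134 134 130 131  88  80  96 111 120 124 126 128 129 125 119 113 103
  87  67  51  76 106 105 106 103 106]
shift [-0.375 -0.003  0.003] turn [ 0.006 -0.002 -0.008] rows 2.7
```

>>> step_arm --pt "-0.12 0 0 0 0 0 -0.5" --pt "-0.25 0 0 0 0 0 -0.5" --pt "-0.375 0 0 0 0 0 -0.5" --pt "-0.375 0 0 0 0 0 -0.5" --pt "-0.375 0 0 0 0 0 -0.5"

```text
time_s: 9.82
position: [0.5134, 0.1325, 0.1249]
tcp_rot: [[0.039, 0.999, -0.003], [0.999, -0.039, 0.0], [0.0, -0.003, -1.0]]
force: [-0.4, 0.4, 0.6]
opening: 0.747
grasp_force: 0.0
```

>>> step_arm --pt "0 0 0.06 0 0 0 -0.5" --pt "0 0 0.12 0 0 0 -0.5" --pt "0 0 0.16 0 0 0 -0.5" --pt "0 0 0.2 0 0 0 -0.5" --pt "0 0 0.24 0 0 0 -0.5" --pt "0 0 0.28 0 0 0 -0.5" --pt "0 0 0.28 0 0 0 -0.5" --pt "0 0 0.28 0 0 0 -0.5"

```text
time_s: 10.48
position: [0.5132, 0.1352, 0.041]
tcp_rot: [[0.033, 0.999, -0.003], [0.999, -0.033, 0.0], [0.0, -0.003, -1.0]]
force: [-0.0, 0.6, -0.3]
opening: 0.75
grasp_force: 0.0
```

>>> step_arm --pt "0 0.007 0 0 0 0 -0.5" --pt "0 0.007 0 0 0 0 0.6" --pt "0 0.007 0 0 0 0 0.6" --pt "0 0.007 0 0 0 0 0.6" --pt "0 0.007 0 0 0 0 0.6" --pt "0 0.007 0 0 0 0 0.6" --pt "0 0.007 0 0 0 0 0.6" --pt "0 0.007 0 0 0 0 0.6"

```text
time_s: 11.15
position: [0.5163, 0.134, 0.0421]
tcp_rot: [[0.035, 0.999, 0.0], [0.999, -0.035, 0.0], [0.0, 0.0, -1.0]]
force: [0.2, 0.3, 1.0]
opening: 0.519
grasp_force: 29.9
```

>>> step_arm --pt "0 0 0 0 0 0 0.6" --pt "0 0 0 0 0 0 0.6"

```text
time_s: 11.32
position: [0.5163, 0.134, 0.042]
tcp_rot: [[0.035, 0.999, 0.0], [0.999, -0.035, 0.0], [0.0, 0.0, -1.0]]
force: [-0.6, 0.9, 0.6]
opening: 0.523
grasp_force: 29.9
```

>>> step_arm --pt "-0.03 0 0 0 0 0 0.6" --pt "-0.06 0 0 0 0 0 0.6" --pt "-0.09 0 0 0 0 0 0.6" --pt "-0.12 0 0 0 0 0 0.6" --pt "-0.16 0 0 0 0 0 0.6" --pt "-0.2 0 0 0 0 0 0.6" --pt "-0.25 0 0 0 0 0 0.6" --pt "-0.25 0 0 0 0 0 0.6"

```text
time_s: 11.98
position: [0.5138, 0.0561, 0.0418]
tcp_rot: [[0.037, 0.999, -0.0], [0.999, -0.037, -0.001], [-0.001, -0.0, -1.0]]
force: [0.3, 0.3, -0.6]
opening: 0.523
grasp_force: 29.9
```

>>> step_arm --pt "-0.1 0 -0.1 0 0 0 0.6" --pt "-0.2 0 -0.2 0 0 0 0.6" --pt "-0.25 0 -0.3 0 0 0 0.6" --pt "-0.25 0 -0.3 0 0 0 0.6" --pt "-0.25 0 -0.3 0 0 0 0.6"

```text
time_s: 12.4
position: [0.5123, -0.0174, 0.1335]
tcp_rot: [[0.037, 0.999, 0.004], [0.999, -0.037, -0.001], [-0.001, 0.004, -1.0]]
force: [-0.6, -0.3, -2.8]
opening: 0.517
grasp_force: 29.9
```

```bash
python3 - <<'E'
from h import *
import pickle
s=read_state(); print(s['time_s'],s['position'],s['force'],s['opening'],s['grasp_force'])
c=capture('scene');t=capture('top')
b=lambda c:cv2.cvtColor(c['image'],cv2.COLOR_RGB2BGR)
p=s['position'];a=np.round(proj(c,p)).astype(int);d=np.round(proj(t,p)).astype(int);print(a,d)
A=cv2.resize(b(c)[a[1]-75:a[1]+75,a[0]-70:a[0]+110],None,fx=2.2,fy=2.2,interpolation=cv2.INTER_CUBIC)
B=cv2.resize(b(t)[130:280,110:290],None,fx=2.2,fy=2.2,interpolation=cv2.INTER_CUBIC)
cv2.imwrite('pics/m6.png',np.hstack([A,B])); pickle.dump((c,t,s),open('held.pkl','wb'))
E
```

```text
12.4 [ 0.51228011 -0.01736655  0.13346619] [-0.59364507 -0.29364205 -2.75561449] 0.5166574544782199 29.935872091446072
[266 172] [258 197]
```

View pics/m6.png

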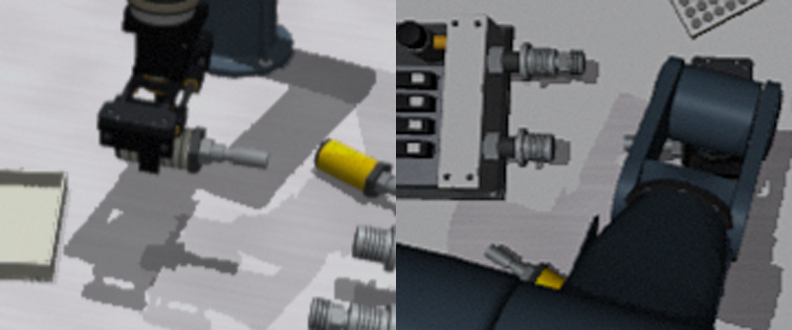

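The silencer is held and drawn out. In the left panel its plug tip is at (265,157) and the dark hexagon at (193,147). Coupler a is empty, and the blank plug is still in b at (575,62) in the right panel. Now I compute the pitch and the way to the tray.

```bash
python3 - <<'E'
from h import *
import pickle
c,t,s=pickle.load(open('held.pkl','rb')); p=np.array(s['position'])
n=np.array(s['tcp_rot'])[:,1]
def pl(u,v):
    o,d=ray(c,u/2.2+196,v/2.2+97); return o+d*(n@(p-o))/(n@d)
for k,q in dict(tip=(267,157),steelhex=(210,151),hex=(193,147)).items():
    w=pl(*q); print(k,np.round(w,4),'along',np.round((w-p)@np.array(s['tcp_rot'])[:,0],4))
tz=np.array([.537,-.257]); a=np.radians(101.3); tip=np.array([np.cos(a),np.sin(a)]); m=tz-.038*tip; print('mid target',m)
plan((m[0],m[1],.12),101.3)
E
```

```text
tip [0.5168 0.1071 0.1761] along 0.1245
steelhex [0.5145 0.0454 0.1695] along 0.0628
hex [0.5138 0.0263 0.1705] along 0.0437
mid target [ 0.54444595 -0.29426336]
shift [-0.925  0.148  0.036] turn [-0.003 -0.001 -0.296] rows 6.7
```

>>> step_arm --pt "-0.13 0.13 0 0 0 -0.15 0.6" --pt "-0.27 0.13 0 0 0 -0.3 0.6" --pt "-0.4 0.13 0.03 0 -0.1 -0.3 0.6" --pt "-0.54 0.13 0.06 0 -0.1 -0.3 0.6" --pt "-0.67 0.13 0.1 0 -0.1 -0.3 0.6" --pt "-0.8 0.13 0.1 0 -0.1 -0.3 0.6" --pt "-0.92 0.13 0.1 0 -0.1 -0.3 0.6" --pt "-0.92 0.13 0.1 0 -0.1 -0.3 0.6"

```text
time_s: 13.17
position: [0.5407, -0.3001, 0.0998]
tcp_rot: [[-0.195, 0.981, 0.007], [0.977, 0.195, -0.081], [-0.081, -0.009, -0.997]]
force: [0.9, 0.0, -0.2]
opening: 0.526
grasp_force: 29.9
```

```bash
python3 - <<'E'
from h import *
import pickle
c=capture('scene');c0=pickle.load(open('scene0.pkl','rb'));s=read_state()
print(s['time_s'],s['position'],np.round(s['tcp_rot'],3),s['force'],s['opening'])
plan((.539,-.292,.03),101.3,tilt=-4.5)
# plug tip: bright/grey steel against tray - difference to empty picture, rightmost columns of changed area near predicted tip
x=np.array(s['tcp_rot'])
for h in(.115,.05):
    w=np.array(s['position'])+np.array([0,0,.034])+x[:,0]*h; print(h,np.round(w,3),np.round(proj(c,w),1))
d=cv2.absdiff(c['image'],c0['image']).max(2)
cv2.imwrite('pics/d.png',d)
u,v=np.round(proj(c,np.array(s['position'])+np.array([0,0,.034])+x[:,0]*.1)).astype(int)
g=c['image'].mean(2).astype(int); print(u,v); print(g[v-12:v+13,u-14:u+16:2])
E
```

```text
13.2167 [ 0.54001475 -0.29628774  0.09962829] [[-0.195  0.981  0.005]
 [ 0.978  0.195 -0.078]
 [-0.077 -0.01  -0.997]] [ 8.38086387e-04  5.90432490e-01 -2.24346135e+00] 0.5178273190802709
shift [0.033 0.002 0.23 ] turn [-0.013 -0.002  0.   ] rows 1.7
0.115 [ 0.518 -0.184  0.125] [202.3 165.3]
0.05 [ 0.53  -0.247  0.13 ] [177.  162.6]
196 165
[[175 177 180 180 186 205 206 205 206 208 207 208 209 209 209]
 [180 181 182 184 202 208 206 207 207 206 205 206 208 207 207]
 [197 199 199 200 209 207 208 209 208 206 208 206 205 205 205]
 [198 204 207 207 206 207 207 207 209 209 208 207 206 205 201]
 [157 200 205 206 205 207 207 208 208 209 208 207 207 202 159]
 [103 192 197 204 205 205 204 206 206 208 207 208 197 155 131]
 [ 92 138 139 192 201 181 177 199 200 203 202 197 151 127 125]
 [ 79  90  86 137 172 151 149 160 161 167 173 158 121 123 124]
 [ 77  80  77  88 119 140 143 147 162 163 165 159 104 124 124]
 [ 80  80  80  79 127 134 139 155 167 171 175 174  95 122 124]
 [ 75  77  77  79 121 118 123 140 147 155 163 165  86 120 122]
 [ 68  70  70  71  95  99 104 117 123 129 136 140  83 122 122]
 [ 60  63  62  84  83  79  81  88  96 101 108 112  81 123 123]
 [ 56  81  83 173 148  82  72  69  72  77  80  82  89 123 124]
 [ 83 174 177 201 188 147 112  79  75  75  70  70 101 122 123]
 [149 202 204 205 204 188 130 111 111 111 110 109 116 123 123]
 [193 204 205 204 201 158 127 122 122 123 123 122 123 124 125]
 [204 206 206 201 165 130 123 122 123 124 122 122 124 124 124]
 [205 205 199 157 179 131 122 122 123 121 123 123 123 123 122]
 [196 200 160 130 148 126 122 121 122 122 121 120 121 123 121]
 [152 154 145 129 125 121 120 120 112 117 118 119 107 124 122]
 [102 104 108  99  96  96  96 100  98 105 110 113 117 123 128]
 [ 84  84  84  84  82  84  83  86  86  90  92  94  98  99 101]
 [ 82  82  82  83  83  83  83  84  83  83  83  84  85  84  84]
 [ 82  84  83  82  84  82  84  84  83  82  83  84  83  83  83]]
```

>>> step_arm --pt "0.005 0 0.06 0 0 0 0.6" --pt "0.01 0 0.12 0 0 0 0.6" --pt "0.014 0 0.18 0 0 0 0.6" --pt "0.018 0 0.23 0 0 0 0.6" --pt "0.021 0 0.27 0 0 0 0.6" --pt "0.021 0 0.27 0 0 0 0.6" --pt "0.021 0 0.27 0 0 0 0.6"

```text
time_s: 13.8
position: [0.5391, -0.2913, 0.0193]
tcp_rot: [[-0.201, 0.98, 0.004], [0.977, 0.201, -0.076], [-0.075, -0.011, -0.997]]
force: [0.3, -0.5, -1.9]
opening: 0.523
grasp_force: 29.9
```

>>> step_arm --pt "0.001 0 0.015 0 0 0 0.6" --pt "0.002 0 0.03 0 0 0 0.6" --pt "0.003 0 0.04 0 0 0 0.6" --pt "0.003 0 0.04 0 0 0 0.6"

```text
time_s: 14.13
position: [0.5394, -0.2932, 0.0085]
tcp_rot: [[-0.199, 0.98, 0.006], [0.977, 0.199, -0.078], [-0.077, -0.009, -0.997]]
force: [0.8, -0.1, -1.8]
opening: 0.52
grasp_force: 29.9
```

>>> step_arm --pt "0 0 0.005 0 0 0 0.6" --pt "0 0 0.01 0 0 0 0.6" --pt "0 0 0.01 0 0 0 0.6"

```text
time_s: 14.38
position: [0.5396, -0.2937, 0.0056]
tcp_rot: [[-0.199, 0.98, 0.006], [0.977, 0.199, -0.078], [-0.078, -0.009, -0.997]]
force: [-0.2, 0.6, -2.0]
opening: 0.522
grasp_force: 29.9
```

>>> step_arm --pt "0 0 0.005 0 0 0 0.6" --pt "0 0 0.01 0 0 0 0.6" --pt "0 0 0.01 0 0 0 0.6"

```text
time_s: 14.63
position: [0.5399, -0.2943, 0.0029]
tcp_rot: [[-0.199, 0.98, 0.007], [0.977, 0.199, -0.079], [-0.078, -0.009, -0.997]]
force: [0.1, -0.1, 0.6]
opening: 0.521
grasp_force: 29.9
```

>>> step_arm --pt "0 0 0.004 0 0 0 0.6" --pt "0 0 0.007 0 0 0 0.6" --pt "0 0 0.007 0 0 0 0.6"

```text
time_s: 14.88
position: [0.5401, -0.295, 0.0014]
tcp_rot: [[-0.2, 0.98, 0.007], [0.977, 0.2, -0.08], [-0.079, -0.009, -0.997]]
force: [-1.6, -1.6, 4.8]
opening: 0.518
grasp_force: 30.0
```

>>> step_arm --pt "0 0 0.004 0 0 0 0.6" --pt "0 0 0.006 0 0 0 0.6" --pt "0 0 0.006 0 0 0 0.6"

```text
time_s: 15.13
position: [0.5402, -0.2956, 0.0]
tcp_rot: [[-0.2, 0.98, 0.008], [0.976, 0.2, -0.081], [-0.08, -0.008, -0.997]]
force: [-1.4, -2.9, 6.7]
opening: 0.522
grasp_force: 30.0
```

```bash
python3 - <<'E'
from h import *
import pickle
h=pickle.load(open('held.pkl','rb'))[2]; s=read_state(); print(h['moment'],s['moment'],s['force'],s['position'])
c=capture('scene')
x=np.array([-.2,.98,0]);b0=np.array([.540,-.293,.030])
for k in(.048,.1,.121): print(k,np.round(proj(c,b0+x*k),1))
u,v=np.round(proj(c,b0+x*.1)).astype(int); g=c['image'].mean(2).astype(int); print(u,v); print(g[v-9:v+10,u-16:u+16:2])
E
```

```text
[-0.10456579 -0.02165232 -0.00248917] [-0.26184243  0.30077009  0.06983954] [-1.44665448 -2.89971245  6.72812093] [ 5.40230948e-01 -2.95637627e-01  1.21084612e-05]
0.048 [182.2 191.4]
0.1 [201.  192.2]
0.121 [208.6 192.5]
201 192
[[ 69  96  97  98  96 103 123 123 123 123 124 124 123 123 122 120]
 [ 65  94  96  96  97 117 124 125 126 125 125 125 123 125 125 125]
 [ 69  72  94  97  99 121 123 124 124 125 125 124 123 125 125 125]
 [113  65  85  85 112 123 125 126 125 125 125 121 121 125 124 125]
 [129  67  75  76  98 121 132 133 133 133 128  93  92 122 123 119]
 [104  68  77  75  80 102 137 141 143 143 138  96  82 116 105 105]
 [ 85  68  79  78  79 126 135 137 141 146 158 112  90 101  98  97]
 [ 79  72  79  80  92 125 120 122 125 137 147 129  91  93  97  96]
 [ 75  68  75  75  88  99 101 104 109 118 123 120  81  93  98  98]
 [ 66  61  68  68  72  75  79  81  82  89  90  92  72  94  98  97]
 [ 63  57  62  66  78  87  67  66  68  67  70  70  65  94  97  97]
 [ 62  57  76  87  93  96  88  89  98  89  88  88  86  96  96  97]
 [ 57  70  90  95  96  95  96  95 150 104  96  97  97  95  97  97]
 [ 51  89  96  98  96  96  97  97 125 101  97  96  97  96  95  97]
 [ 57  97  97  97  97  97  96  97 100  97  97  96  96  97  97  97]
 [ 84  97  97  97  96  98  97  97  97  96  96  96  97  96  95  97]
 [ 95  96  96  97 108 108  97 104  97  96  97  97  97  96  96  97]
 [ 97  97  97 107 157 161 114 150 106 107 106 104  97  97  95  97]
 [ 95  97 116 162 178 179 164 175 162 162 164 158 109 100 100  97]]
```

The silencer rests on the tray floor, and contact shows as an upward force of about 8 N. Easing off slightly, then opening.

>>> step_arm --pt "0 0 -0.003 0 0 0 0.6" --pt "0 0 -0.003 0 0 0 0.6" --pt "0 0 -0.003 0 0 0 -0.1" --pt "0 0 -0.003 0 0 0 -0.2" --pt "0 0 -0.003 0 0 0 -0.4" --pt "0 0 -0.003 0 0 0 -0.4" --pt "0 0 -0.003 0 0 0 -0.4" --pt "0 0 -0.003 0 0 0 -0.4"

```text
time_s: 15.85
position: [0.5396, -0.2936, -0.0006]
tcp_rot: [[-0.199, 0.98, 0.006], [0.977, 0.199, -0.077], [-0.077, -0.01, -0.997]]
force: [0.1, 0.9, -1.1]
opening: 0.69
grasp_force: 0.0
```

>>> step_arm --pt "-0.002 0 -0.02 0 0 0 -0.4" --pt "-0.005 0 -0.06 0 0 0 -0.4" --pt "-0.01 0 -0.12 0 0 0 -0.4" --pt "-0.018 0 -0.22 0 0 0 -0.4" --pt "-0.026 0 -0.33 0 0 0 -0.4" --pt "-0.035 0 -0.44 0 0 0 -0.4" --pt "-0.044 0 -0.55 0 0 0 -0.4" --pt "-0.044 0 -0.55 0 0 0 -0.4"

```text
time_s: 16.52
position: [0.5454, -0.297, 0.174]
tcp_rot: [[-0.199, 0.98, 0.019], [0.976, 0.2, -0.088], [-0.09, 0.001, -0.996]]
force: [1.6, -1.0, 0.7]
opening: 0.705
grasp_force: 0.0
```

>>> step_arm --pt "0.13 0 0 0 0 0 -0.4" --pt "0.26 0 0 0 0 0 -0.4" --pt "0.39 0 0 0 0 0 -0.4" --pt "0.52 0 0 0 0 0 -0.4" --pt "0.65 0 0 0 0 0 -0.4" --pt "0.78 0 0 0 0 0 -0.4" --pt "0.78 0 0 0 0 0 -0.4" --pt "0.78 0 0 0 0 0 -0.4"

```text
time_s: 17.18
position: [0.4938, -0.0634, 0.1476]
tcp_rot: [[-0.203, 0.979, 0.007], [0.976, 0.203, -0.078], [-0.078, -0.009, -0.997]]
force: [0.9, -0.4, -0.6]
opening: 0.699
grasp_force: 0.0
```

```bash
python3 - <<'E'
from h import *
import pickle
t0=pickle.load(open('top0.pkl','rb'));c0=pickle.load(open('scene0.pkl','rb'));t=capture('top');c=capture('scene');s=read_state()
print(s['time_s'],s['position'],s['force'])
d=cv2.absdiff(t['image'],t0['image']).max(2); m=np.zeros_like(d); m[150:235,280:390]=d[150:235,280:390]>30
n,l,st,ce=cv2.connectedComponentsWithStats(m.astype(np.uint8)); k=1+np.argmax(st[1:,4]); 
pts=np.argwhere(l==k)[:,::-1].astype(np.float32); r=cv2.minAreaRect(pts); print(st[k],r)
bx=cv2.boxPoints(r); print([np.round(onz(t,*q,.03),3) for q in bx])
# other things: changes at blank plug, plate, box, bottle, yellow
for n,(u,v,w) in dict(blank=(190,159,10),plate=(256,126,20),box=(325,128,20),bottle=(374,271,12),yellow=(178,258,22)).items():
    a=t0['image'][v-w:v+w,u-w:u+w].astype(np.float32).mean(2);b=t['image'][v-w:v+w,u-w:u+w].astype(np.float32).mean(2)
    print(n,cv2.phaseCorrelate(a,b))
u,v=195,192; g=c['image'].mean(2).astype(int); print(g[170:212:2,140:222:3])
E
```

```text
17.2833 [ 0.49560515 -0.06605621  0.14781092] [ 0.26932927 -1.36592429 -0.4708175 ]
[280 172  18  63 915] ((288.5, 203.0), (62.0, 17.0), 90.0)
[array([ 0.603, -0.084,  0.03 ]), array([ 0.603, -0.138,  0.03 ]), array([ 0.407, -0.136,  0.03 ]), array([ 0.407, -0.084,  0.03 ])]
blank ((-0.06904168317820769, 0.16146944096715288), 0.9821484196186065)
plate ((-0.09776361445024762, -0.004542420922845736), 0.9795322945713997)
box ((0.08790930476953918, -0.07514323262998701), 0.9738820059597493)
bottle ((0.09278193079418706, -0.16964094899826598), 0.8879874125123024)
yellow ((-0.14366738700140047, 0.2696110271781471), 0.5341886449743201)
[[206 206 206 204 204 204 204 203 201 200 201 202 202 204 203 205 204 202
  203 204 205 204 204 206 206 207 207 206]
 [194 133 138 137 156 168 192 197 198 197 197 192 194 193 200 204 203 203
  204 204 203 203 200 203 204 206 206 207]
 [184  81  82  83  83  85  87  88  87  88  88  92 102 113 129 134 132 133
  133 136 146 164 176 197 198 197 197 197]
 [ 99  78  80  80  81  81  81  82  81  81  82  81  82  81  83  82  83  81
   82  83  83  86  88  88  87  88  89 
[... 1294 characters left out ...]
201 201 202 202 200 197 156  94  93  90  77  66  51  27  45  56  77 114
   87 110 132 151  73 200 201 203 202 167]
 [201 201 201 201 202 202 201 181 176 106  94  94  68  24  49  92  94  96
  141  87  85 110  62 202 202 203 196 130]
 [202 202 201 201 202 201 202 203 201 198 172 108  93  80  90 104  93  94
   96 100  92  75 122 202 202 203 176  91]
 [202 201 202 201 202 201 200 202 202 202 201 198 122 156 162 179 178 166
  108  95  95  93 103 199 202 202 184  91]
 [201 201 200 202 201 201 200 201 201 202 202 202 200 192 200 201 201 201
  197 130 104  95 112 178 202 202 201  91]
 [203 201 202 201 201 201 201 202 201 202 201 202 202 202 201 202 203 202
  202 200 191 176 175 195 203 203 190  90]]
```

```bash
python3 - <<'E'
from h import *
import pickle
t0=pickle.load(open('top0.pkl','rb'));t=capture('top');c=capture('scene')
d=cv2.absdiff(t['image'],t0['image']).max(2); m=np.zeros_like(d); m[160:226,300:380]=d[160:226,300:380]>25
print('\n'.join(''.join('#' if k else '.' for k in r) for r in m[160:226:1,296:382]))
for n,z,p in(('cap',.030,(148,190)),('hex',.030,(180,195)),('tip',.030,(205,199)),('tip_low',.014,(205,199))): print(n,np.round(onz(c,*p,z),3))
E
```

```text
......................................................................................
......................................................................................
......................................................................................
......................................................................................
......................................................................................
......................................................................................
......................................................................................
......................................................................................
......................................................................................
......................................................................#...............
......................................................................................
......................................................................................
........................................................
[... 4053 characters left out ...]
..................................................................
...............................................#......................................
......................................................................................
......................................................................................
......................................................................................
......................................................................................
......................................................................................
cap [ 0.55  -0.339  0.03 ]
hex [ 0.546 -0.246  0.03 ]
tip [ 0.543 -0.175  0.03 ]
tip_low [ 0.527 -0.182  0.014]
```

```bash
python3 - <<'E'
from h import *
import pickle
t=capture('top');c=capture('scene')
for n,a,b in(('tip',(306,188),(206,199)),('hex',(330,190),(180,195)),('cap',(360,193.5),(149,188.5))): print(n,tri(t,a,c,b))
I=pickle.load(open('scene0.pkl','rb'))
# blank plug and coupler a sleeve in scene vs start; stillness
for n,(u,v,w) in dict(blank=(345,241,10),box=(155,248,20),plate=(246,283,20)).items():
    a,b=[k['image'][v-w:v+w,u-w:u+w].astype(np.float32).mean(2) for k in(I,c)]; print(n,cv2.phaseCorrelate(a,b))
print(read_state()['time_s'])
E
```

```text
tip (array([ 0.55070951, -0.16668909,  0.0392959 ]), np.float64(0.0033008908636325547))
hex (array([ 0.54589022, -0.24341391,  0.03061459]), np.float64(0.004428717129758819))
cap (array([ 0.53640623, -0.34013438,  0.02304269]), np.float64(0.00678171121528475))
blank ((0.22905275137044256, -0.1076628263488324), 1.0954331827163697)
box ((-0.012031385302741171, 0.010823459320803863), 0.986773416697979)
plate ((-0.018855687071710037, 0.02464143160438681), 0.9878353586792946)
17.4833
```

```bash
python3 -c "
from rig import *
print(hand_in())"
```

```text
the job is handed in; nothing more can be done
None
```

I unlocked coupler a, drew out the white silencer, set it down in the service tray in contact with the floor (turned a little from the tray's long side), and handed the job in; in the pictures the blanking plug and the other bench items had not moved.

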